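# Line up the rinse tablets in the dispenser bay with the squeegee

## Robot

A 6-joint arm with a two-finger parallel gripper is mounted at the origin on the work surface. World frame = base frame: x ahead of the robot, y to its left, z up, the work surface at z = 0. Lengths are in m, angles in rad, forces in N, time in s.
With the tool pointing down it reaches from about 0.3 to 0.875 m from the base axis. Payload 6.4 kg.
Tool frame: the origin (TCP) lies midway between the tips of the shut fingers; the grasp point (between the pads) lies behind it (ctrl.pinch_z is the z of the grasp point in the tool frame, in m); z points along the fingers, y is the line along which they close (so a half turn about z gives the same grasp; the last joint's range is limited). The gripper opens to 85 mm and grips with 20 to 120 N. Pads are 22 mm wide; open, the fingers measure 114 mm over their backs; the gripper's body (76 mm by 85 mm) begins 54 mm behind the grasp point. The pads swing forward as they close: fully open they stand 13 mm farther back than shut.
Start: joints at [1.071, 0.181, 1.607, -0, 1.354, -0.206], TCP at [0.167, 0.55, 0.231] pointing down, gripper open.
Joint ranges: [-2.99, 2.99], [-0.89, 2.07], [0.3, 2.58], [-1.14, 4.28], [0, 2.63], [-3.12, 3.12]. Speed limits (rad/s): [2.57, 2.57, 3.01, 3.14, 3.14, 3.14].

## Interface

Orientations are given as [roll, pitch, yaw] about the fixed x, y, z axes, in that order (R = Rz(yaw) Ry(pitch) Rx(roll)).
In Python, from plant import ctrl gives the robot as it stands.
- The arm moves only by the shell command python3 -m creep 'ROWS' [FORCE]. ROWS is a JSON object whose one key "targets" holds one flat list of numbers, 7 for each row, row after row: the turn, a rotation vector about the world's x, y, z in degrees, then the shift along the world's x, y, z in mm, then the finger opening in mm, from 0 to 85.4. A call has 1 to 5 rows; each row is the pose to reach, as a shift and turn from the pose commanded when the call began; what a row does not reach only later rows make up. A row lasts 1/10 s, in which the tool goes at most 50 mm and 8.59 degrees, less where a joint would pass 70% of its speed; a pose out of reach is approached as far as the arm can. A call with a gripper value outside its range is refused whole. The fingers move at their own pace and stop on an object; FORCE is the grip in N (left out, the last holds). Time passes only in rows, so rows that repeat a pose let the fingers close. It gives the time, the measured TCP pose, the force, the opening and the grip force at its end, in the units of the state.
- ctrl.sense(): the state, without advancing time (a new reading comes with each control period).
- ctrl.get_image(name): name is "side" or "top" or "wrist"; returns the picture (384x512x3 uint8, red, green, blue); there is no depth.
- ctrl.camera_model(name): a dict with "fx", "fy", "cx", "cy" (pixels), "world_from_camera" (4x4, takes a point from camera to world coordinates); the wrist camera has in their place "tool_from_camera" (4x4, takes a point from camera to tool coordinates, whose origin is the TCP and whose axes are the flange's). Camera axes: x right, y down, z forward; pixel columns grow to the right and rows downward; lengths in m; the calibration is good to about 2 mm. The wrist camera is an equidistant fisheye: a pixel r from the principal point sees the ray r / f radians off the axis. A picture is of the moment at which its call begins: read the wrist's pose just before it. camera_model takes no time and is no camera call.
- ctrl.sign_off(): hands the job in; it is judged then, once.
Trained networks look in the newest picture that a camera, given by its name, has taken for a name from the list of things; names that differ only in an ending like _2 or _b are one class to them, and where a whole thing is asked for, a point or a joint stands for the part that bears it (a point fixed in the world has none). Each returns a list of dicts, best first, with "conf" (0 to 1); they miss things now and then, are a little off and sometimes report something else, mostly with a low value. They report only what shows in the picture. A call takes as long as a camera call. They do not tell look-alikes from the thing itself.
- ctrl.search_frame(target, camera): "centre" ([column, row] as shares, 0 to 1, of the picture: columns of its width, rows of its height, amid what is visible of it).
- ctrl.regions_of(target, camera): "region" (384x512 bool, what is visible of it) and "centre" ([column, row] as shares, 0 to 1, of the picture: columns of its width, rows of its height, amid what is visible of it).
The state is a dict: "time": time; "q": joint angles; "qvel": joint speeds; "tau": joint torques, N m; "tool_pos": TCP position; "orientation": TCP orientation; "ft_force": force on the tool from outside, world axes, zero at the start; "moment": the same for the moment, N m; "grip_width": opening from 0.0 (shut) to 1.0 (fully open); "grasp_force": force on a finger pad.
Only numpy, scipy, OpenCV 4.12 (cv2) and the standard library are available. Lean on these libraries where they do the work, as an engineer would, in place of code of your own. Each camera call takes 0.05 s, during which the arm holds its last target. There are 200 camera calls.

## Task

Pick the squeegee up off its mat and with its straight edge slide the four blue tablets together, as one row, into the dispenser's bay until all of them are flush against the steel backstop; press the row there gently through the squeegee, with a push of about 10 N (the tablets crack at 20 N), for about a second. Then stand the squeegee upright on the middle of its mat again and let go. Push the tablets only with the squeegee, keep the squeegee off the bay itself, and leave everything else alone.

Things in the scene. Friction and masses are not known exactly. Their poses are not given: they have to be found in the camera images.
- squeegee: Squeegee standing on the mat. Origin: under the middle of its grip, level with its edge. Green upright grip 26 (x) by 44 (y), z 32 to 108; take it from above, closing along x. Straight head (rubber edge, steel frame) 160 long along y, 26 thick along x, z 0 to 28, clamped under the grip 0 to 12 ahead or behind in x, another amount each time, not measured. 0.23 kg; stands by itself.
- mat: Fixed black rubber mat, the squeegee's place, 130 (x) x 200 (y) x 3 thick. Origin: centre of its underside, on the table; it may lie on the left or the right of the table.
- bay: White tablet dispenser's loading bay, fixed, no floor. Origin: middle of the steel backstop's face, at table height; x points from the mouth into it (pushing direction), y along the backstop, which is 210 long, 26 tall. Side cheeks 22 tall, inner faces at y = -95 and 95, run out to x = -65. Housing 38 tall at x = 14 to 44.
- bay_stop (a point): Middle of the backstop's face, 8 mm above the table. Rigid: with the row on it the force rises by 5 to 10 N per mm, and the squeegee's head offset is unknown, so feel for the contact slowly and set the press by the force reading. Of the push at the wrist, 40 to 100 % reaches the stop (the rest is the tablets' friction); 10 N is right.
- tablet_a: Blue rinse tablet, 32 across, 16 tall, about 25 g, flat on the table before the bay; origin: centre of its underside. Flush, its centre is at x = -16 in the bay frame. The four lie side by side without overlap across the bay's y (near -57, -19, 19, 57), their centres 50 to 100 from the backstop. Brittle: cracks above 20 N.
- tablet_b: Blue rinse tablet, 32 across, 16 tall, about 25 g, flat on the table before the bay; origin: centre of its underside. Flush, its centre is at x = -16 in the bay frame. The four lie side by side without overlap across the bay's y (near -57, -19, 19, 57), their centres 50 to 100 from the backstop. Brittle: cracks above 20 N.
- tablet_c: Blue rinse tablet, 32 across, 16 tall, about 25 g, flat on the table before the bay; origin: centre of its underside. Flush, its centre is at x = -16 in the bay frame. The four lie side by side without overlap across the bay's y (near -57, -19, 19, 57), their centres 50 to 100 from the backstop. Brittle: cracks above 20 N.
- tablet_d: Blue rinse tablet, 32 across, 16 tall, about 25 g, flat on the table before the bay; origin: centre of its underside. Flush, its centre is at x = -16 in the bay frame. The four lie side by side without overlap across the bay's y (near -57, -19, 19, 57), their centres 50 to 100 from the backstop. Brittle: cracks above 20 N.
- dish: Fixed grey dish 120 x 200 x 18 with other tools in it; to be left alone. Origin: centre of its underside.
- brush: Bystander: green scrub brush 45 x 130 x 32, lying in the dish (mm). To be left alone. Origin: centre of its underside.
- scoop: Bystander: orange measuring scoop (cup 40 across, flat handle), in the dish (mm). To be left alone. Origin: centre of its underside.
- spray: Bystander: amber glass spray bottle, 72 across, 190 tall, black trigger head (mm). To be left alone. Origin: centre of its underside.
- jar: Bystander: glass jar 72 across, 90 tall (mm). To be left alone. Origin: centre of its underside.
- can: Bystander: metal can 54 across, 110 tall (mm). To be left alone. Origin: centre of its underside.
There are look-alikes about, which are no part of the job. What is shaped like the squeegee but turquoise or yellow is not meant.

How it is judged:
On the way, in this order (a step that is already met when the one before it is completed fails the run):
1. the squeegee is held in the fingers and lifted clear of its mat (contact force between squeegee and the fingers above 1 N and height (world z) of squeegee above 0.012 m), for 0.1 s.
2. all four tablets are flush with the backstop (gap under 3 mm) and pressed on it through the held squeegee with 3 to 12 N in all for 0.4 s, the squeegee not touching the bay (x of tablet_a in the frame of bay between -0.019 and -0.012 m and y of tablet_a in the frame of bay between -0.085 and 0.085 m and angle between each of tablet_a, tablet_b, tablet_c, tablet_d's own z axis and vertical below 0.1 rad and x of tablet_b in the frame of bay between -0.019 and -0.012 m and y of tablet_b in the frame of bay between -0.085 and 0.085 m and x of tablet_c in the frame of bay between -0.019 and -0.012 m and y of tablet_c in the frame of bay between -0.085 and 0.085 m and x of tablet_d in the frame of bay between -0.019 and -0.012 m and y of tablet_d in the frame of bay between -0.085 and 0.085 m and contact force between bay and anything else between 3 and 12 N and contact force between squeegee and bay below 0.3 N and contact force between squeegee and the fingers above 1 N), for 0.4 s.
At the end, for the whole second after the job is handed in: All four tablets lie flat and at rest inside the bay with less than 3 mm between them and the backstop; the squeegee stands upright, at rest, on the mat, within 30 mm of its middle along either side, released (x of tablet_a in the frame of bay between -0.019 and -0.012 m and y of tablet_a in the frame of bay between -0.085 and 0.085 m and angle between each of tablet_a, tablet_b, tablet_c, tablet_d, squeegee's own z axis and vertical below 0.1 rad and x of tablet_b in the frame of bay between -0.019 and -0.012 m and y of tablet_b in the frame of bay between -0.085 and 0.085 m and x of tablet_c in the frame of bay between -0.019 and -0.012 m and y of tablet_c in the frame of bay between -0.085 and 0.085 m and x of tablet_d in the frame of bay between -0.019 and -0.012 m and y of tablet_d in the frame of bay between -0.085 and 0.085 m and linear speed of each of tablet_a, tablet_b, tablet_c, tablet_d, squeegee below 0.01 m/s and x of squeegee in the frame of mat between -0.03 and 0.03 m and y of squeegee in the frame of mat between -0.03 and 0.03 m and z of squeegee in the frame of mat below 0.006 m and contact force between squeegee and the fingers below 0.1 N); the robot touches nothing.
It fails at once if the bay or the tablets in it pressed with more than 20 N (contact force between bay and anything else above 20 N).
It fails at once if a tablet touched by the fingers (contact force between any of tablet_a, tablet_b, tablet_c, tablet_d and the fingers above 0.3 N).
It fails at once if a tablet squeezed by the squeegee with more than 20 N (contact force between any of tablet_a, tablet_b, tablet_c, tablet_d and squeegee above 20 N).
It fails at once if the squeegee pressed against the bay itself (contact force between squeegee and bay above 5 N).
It fails at once if a bystander moved more than 20 mm (distance of any of brush, scoop, spray, jar, can from where it was at the start of the episode above 0.02 m).
It also fails if it takes over 67 s, if anything falls off the work surface, if the arm or the gripper's body presses on something with over 40 N, if the wrist force passes 120 N, or if a joint passes its speed limit or range.

## Working session

There is one attempt and no reset: what is moved stays moved. The work goes in short steps, Python scripts to look and compute and a shell command to move; the robot and the scene stay as the last step left them, time stands still between calls to the robot, and variables do not carry over. Pictures are saved under pics/ and viewed, at most 10 in all, crops included, and the job is handed in when it is done.

```bash
mkdir -p pics; ls; cat > h.py <<'E'
import numpy as np, cv2
from plant import ctrl
def bgr(n):
    return cv2.cvtColor(np.ascontiguousarray(ctrl.get_image(n)),cv2.COLOR_RGB2BGR)
def toplane(cam,uv,z):
    m=ctrl.camera_model(cam);T=np.array(m['world_from_camera'])
    uv=np.atleast_2d(uv)
    d=np.c_[(uv[:,0]-m['cx'])/m['fx'],(uv[:,1]-m['cy'])/m['fy'],np.ones(len(uv))]@T[:3,:3].T
    o=T[:3,3];s=(z-o[2])/d[:,2]
    return o+d*s[:,None]
def ray(cam,uv):
    m=ctrl.camera_model(cam);T=np.array(m['world_from_camera'])
    d=T[:3,:3]@np.array([(uv[0]-m['cx'])/m['fx'],(uv[1]-m['cy'])/m['fy'],1]);return T[:3,3],d/np.linalg.norm(d)
def tri(r1,r2):
    (a,d),(b,e)=r1,r2
    s=np.linalg.lstsq(np.c_[d,-e],b-a,rcond=None)[0]
    p,q=a+s[0]*d,b+s[1]*e
    return (p+q)/2,np.linalg.norm(p-q)
E
python3 - <<'E'
from h import *
np.set_printoptions(precision=3,suppress=True)
ims=[bgr('top'),bgr('side')]
cv2.imwrite('pics/top.png',ims[0]);cv2.imwrite('pics/side.png',ims[1])
for c in('top','side'):
    m=ctrl.camera_model(c);print(c,m['fx'],m['cx'],m['cy'],np.array(m['world_from_camera']))
    for t in('squeegee','mat','bay','tablet_a','dish','spray','jar','can'):
        print(c,t,[(round(r['conf'],2),np.round(np.array(r['centre'])*[512,384],1).tolist()) for r in ctrl.search_frame(t,c)])
s=ctrl.sense();print(s['tool_pos'],s['orientation'],s['ft_force'],s['time'],ctrl.pinch_z)
E
```

```text
pics
top 385.41366488623663 259.6154115557545 190.7416325000012 [[-0.116 -0.972  0.204  0.226]
 [-0.993  0.114 -0.019  0.103]
 [-0.005 -0.205 -0.979  1.284]
 [ 0.     0.     0.     1.   ]]
top squeegee [(0.82, [201.4, 278.6]), (0.72, [178.3, 210.2]), (0.72, [249.0, 237.0]), (0.67, [314.3, 229.7]), (0.57, [108.4, 255.9])]
top mat [(0.88, [180.1, 218.5])]
top bay [(0.7, [345.0, 108.0]), (0.67, [286.9, 136.4])]
top tablet_a [(0.66, [284.6, 134.3]), (0.59, [313.0, 156.6]), (0.56, [277.4, 163.3]), (0.55, [289.2, 163.0]), (0.46, [299.8, 155.7])]
top dish [(0.64, [370.5, 180.4])]
top spray [(0.79, [188.9, 120.9]), (0.62, [367.0, 184.0])]
top jar [(0.64, [377.5, 190.0]), (0.62, [380.5, 126.5])]
top can [(0.63, [344.9, 105.7]), (0.43, [370.3, 182.8])]
side 363.1465737114531 257.1147239252868 191.77993469609115 [[ 0.988 -0.105  0.112  0.327]
 [-0.154 -0.654  0.741 -0.907]
 [-0.005 -0.749 -0.662  0.935]
 [ 0.     0.     0.     1.   ]]
side squeegee [(0.94, [221.4, 192.2]), (0.73, [211.4, 127.6]), (0.65, [190.9, 169.6]), (0.6, [221.8, 233.8]), (0.57, [242.8, 149.6])]
side mat []
side bay [(0.91, [320.4, 216.4]), (0.27, [347.1, 285.8])]
side tablet_a [(0.62, [289.4, 213.3])]
side dish [(0.59, [278.2, 292.6])]
side spray [(0.72, [312.6, 145.9])]
side jar [(0.7, [347.5, 285.8])]
side can [(0.66, [361.1, 249.6]), (0.66, [300.8, 222.7])]
[0.166 0.55  0.231] [3.142 0.    2.848] [-0.679 -0.143 -1.143] 0.9 -0.0187
```

```bash
python3 - <<'E'
import cv2
t=cv2.imread('pics/top.png')[70:310,60:420];s=cv2.imread('pics/side.png')[90:330,130:430]
cv2.imwrite('pics/top2.png',cv2.resize(t,None,fx=2.2,fy=2.2,interpolation=2));cv2.imwrite('pics/side2.png',cv2.resize(s,None,fx=2.4,fy=2.4,interpolation=2))
E
```

```text
(no output)
```

View pics/top2.png

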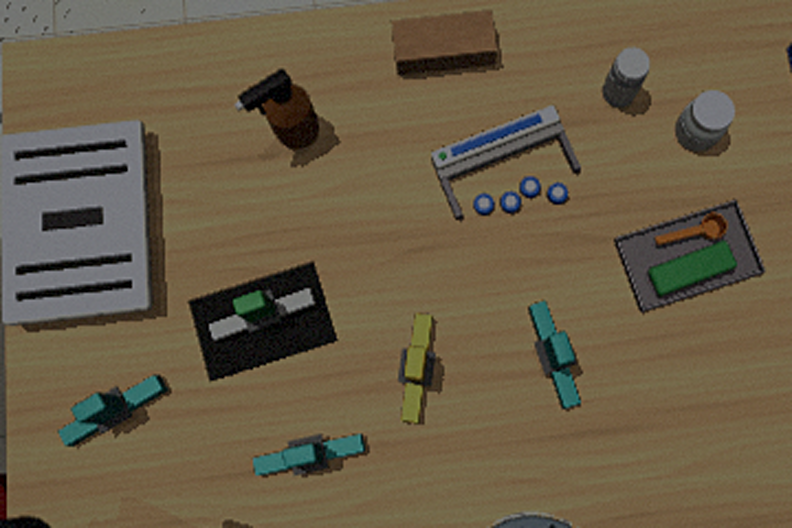

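View pics/side2.png

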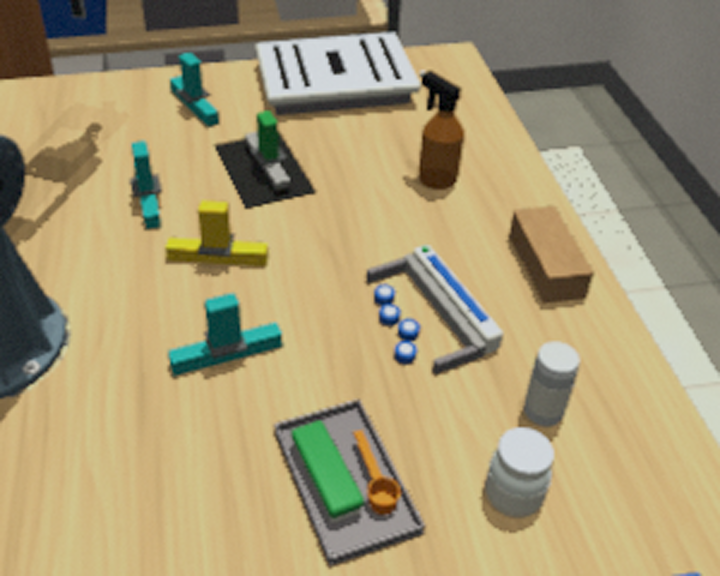

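Top view: the green-gripped squeegee stands on the black mat (full-frame px ~174,206). The bay is at px ~(286,135), with its housing away from the robot and its mouth facing the robot, and the four blue tablets sit in front of it. The yellow and turquoise squeegees are decoys. The side view agrees.

```bash
cat > m.py <<'E'
from h import *
np.set_printoptions(precision=4,suppress=True)
t=cv2.imread('pics/top.png');s=cv2.imread('pics/side.png')
def rect(uv,cam,z):
    p=toplane(cam,uv,z)[:,:2]*1000
    (c,wh,a)=cv2.minAreaRect(p.astype(np.float32)); return np.round(c,1),np.round(wh,1),round(a,1)
def comps(mask,mn=15):
    n,l,st,c=cv2.connectedComponentsWithStats(mask.astype(np.uint8))
    return [(st[i,4],c[i],np.argwhere(l==i)[:,::-1].astype(float)) for i in range(1,n) if st[i,4]>=mn]
H=lambda im:cv2.split(cv2.cvtColor(im,cv2.COLOR_BGR2HSV))
for nm,im in(('top',t),('side',s)):
    h,sa,v=H(im)
    print(nm,'green',[(a,np.round(c,1)) for a,c,_ in comps((h>50)&(h<75)&(sa>120)&(v>40),20)])
    for a,c,p in comps((h>100)&(h<125)&(sa>110)&(v>50),8): print(nm,'blue',a,np.round(c,1),toplane(nm,c,.014)[0]*1000, toplane(nm,c,.038)[0]*1000)
    for d in('mat','bay'):
        for r in ctrl.regions_of(d,nm)[:1]:
            uv=np.argwhere(r['region'])[:,::-1].astype(float)
            print(nm,d,r['conf'],len(uv),rect(uv,nm,.003 if d=='mat' else .03))
    for r in ctrl.regions_of('squeegee',nm):
        uv=np.argwhere(r['region'])[:,::-1].astype(float);print(nm,'sq',uv.mean(0),rect(uv,nm,.03))
h,sa,v=H(t)
# mat: dark
m=np.zeros_like(v,bool);m[185:245,140:216]=(v[185:245,140:216]<35)
ch=cv2.convexHull(np.argwhere(m)[:,::-1].astype(np.float32))[:,0]
print('mat dark',rect(ch,'top',.003))
E
python3 m.py
```

```text
top green [(np.int32(609), array([463.2,  88.2])), (np.int32(489), array([374.4, 191.3])), (np.int32(59), array([173. , 206.7]))]
top blue 822 [462.5 123.6] [ 644.9021 -650.1328   14.    ] [ 636.9782 -635.8893   38.    ]
top blue 157 [285.2 131.1] [690.294  -33.5529  14.    ] [681.5122 -30.9638  38.    ]
top blue 36 [300.6 154.8] [598.7294 -74.8224  14.    ] [591.6784 -71.4532  38.    ]
top blue 39 [313.1 157.6] [ 583.9356 -116.2096   14.    ] [ 577.1641 -112.0582   38.    ]
top blue 38 [291.9 161.5] [578.6762 -42.176   14.    ] [572.0042 -39.4239  38.    ]
top blue 38 [279.5 162.4] [580.4826   0.2031  14.    ] [573.7764   2.1542  38.    ]
top mat 0.75 1642 (array([442.2, 357.7]), array([133.4, 200.8]), 11.0)
top bay 0.57 1017 (array([644.3, -39.8]), array([114.2, 208.7]), 14.9)
top sq [311.8333 230.3148] (array([337.5, -75.3]), array([159.1,  49.5]), 11.7)
top sq [199.5019 276.2658] (array([233.2, 299.8]), array([ 48.6, 161.5]), 7.2)
top sq [249.0453 237.3066] (array([339. , 131.1]), array([ 53. , 162.1]), 72.1)
top sq [178.0192 211.1836] (array([454.6, 353.4]), array([ 56.5, 158.2]
[... 664 characters left out ...]
  ]
side blue 10 [393.9 382. ] [ 700.7094 -609.9977   14.    ] [ 690.9572 -617.7293   38.    ]
side mat 0.91 574 (array([442.7, 353.7]), array([133.3, 203.5]), 10.1)
side bay 0.83 990 (array([644.3, -53.3]), array([123.3, 230. ]), 16.5)
side sq [223.9187 230.2913] (array([333.5, -50.6]), array([159.8, 125.3]), 11.1)
side sq [241.686  152.8457] (array([448.5, 369.4]), array([ 66.7, 254.4]), 1.0)
side sq [219.6739 189.795 ] (array([352.5, 161.7]), array([151. , 161.5]), 76.3)
side sq [190.8644 166.8915] (array([235.1, 310. ]), array([ 45. , 256.9]), 0.6)
side sq [210.9767 126.6467] (array([329.1, 608.5]), array([ 70.6, 283.3]), 6.9)
mat dark (array([439.5, 357.3]), array([128.8, 198.8]), 11.3)
```

```bash
python3 -m creep '{"targets":[0,0,-8,38,-26,0,85, 0,0,-16,76,-52,0,85, 0,0,-24,114,-78,0,85, 0,0,-32,152,-104,0,85, 0,0,-40,190,-130,0,85]}'; python3 -m creep '{"targets":[0,0,-7,30,-20,5,85, 0,0,-14,60,-40,10,85, 0,0,-21,83,-63,10,85, 0,0,-21,83,-63,10,85, 0,0,-21,83,-63,10,85]}'
python3 - <<'E'
from h import *
np.set_printoptions(precision=4,suppress=True)
s=ctrl.sense();im=bgr('wrist');cv2.imwrite('pics/w1.png',im);print(s['tool_pos'],s['orientation'],s['time']);np.save('pics/w1.npy',np.r_[s['tool_pos'],s['orientation']])
m=ctrl.camera_model('wrist');print(m)
for t in('squeegee','mat'):print(t,[(round(r['conf'],2),np.array(r['centre'])*[512,384]) for r in ctrl.search_frame(t,'wrist')])
E
```

```text
time: 1.7
tool_pos: [0.3578, 0.4192, 0.2315]
orientation: [3.141, -0.0, 2.144]
ft_force: [0.6, 0.5, -0.2]
grip_width: 0.997
grasp_force: 0.0
time: 2.2
tool_pos: [0.4398, 0.3569, 0.2412]
orientation: [-3.141, -0.0, 1.783]
ft_force: [-0.6, -0.6, -0.3]
grip_width: 0.998
grasp_force: 0.0
[0.4398 0.3569 0.2412] [-3.1411 -0.0002  1.7826] 2.2
{'fx': 297.3186396354542, 'fy': 297.3186396354542, 'cx': 253.2530097445145, 'cy': 185.79927539206534, 'tool_from_camera': array([[-0.0007, -0.965 , -0.2621,  0.066 ],
       [ 1.    , -0.0009,  0.0007, -0.0001],
       [-0.0009, -0.2621,  0.965 , -0.1418],
       [ 0.    ,  0.    ,  0.    ,  1.    ]])}
squeegee [(0.75, array([184.1152, 296.9088])), (0.72, array([ 92.7232, 176.9088])), (0.6, array([214.9888,  17.3184])), (0.58, array([261.0176, 167.8848]))]
mat [(0.96, array([243.0976, 144.384 ]))]
```

View pics/w1.png

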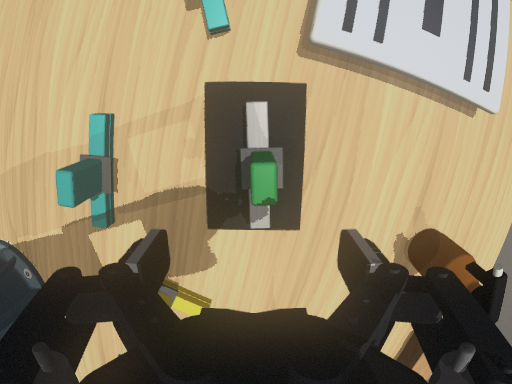

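The wrist view shows the mat (cols 205–306, rows 83–229), the grip top near (263,170) and the steel head (cols 247–269, rows 101–228), nearly parallel to the tool axes.

```bash
cat >> h.py <<'E'
from scipy.spatial.transform import Rotation as Ro
def wray(uv,st):
    m=ctrl.camera_model('wrist');T=np.array(m['tool_from_camera']);R=Ro.from_euler('xyz',st[3:]).as_matrix()
    uv=np.atleast_2d(uv);e=(uv-[m['cx'],m['cy']])/m['fx'];th=np.linalg.norm(e,axis=1)
    d=np.c_[e*(np.sin(th)/th)[:,None],np.cos(th)]@T[:3,:3].T@R.T
    return st[:3]+R@T[:3,3],d
def wplane(uv,st,z):
    o,d=wray(uv,st);return o+d*((z-o[2])/d[:,2])[:,None]
def rect(p):
    c,wh,a=cv2.minAreaRect((p[:,:2]*1000).astype(np.float32));return np.round(c,1),np.round(wh,1),round(a,2)
def biggest(m):
    n,l,st,c=cv2.connectedComponentsWithStats(m.astype(np.uint8));i=1+np.argmax(st[1:,4]);return np.argwhere(l==i)[:,::-1].astype(float)
E
python3 - <<'E'
from h import *
np.set_printoptions(precision=1,suppress=True)
im=cv2.imread('pics/w1.png');st=np.load('pics/w1.npy');h,s,v=cv2.split(cv2.cvtColor(im,cv2.COLOR_BGR2HSV))
g=biggest((h>50)&(h<75)&(s>120)&(v>40));print('green px',g.min(0),g.max(0),'v med rows',[int(np.median(v[r,255:272])) for r in range(150,206,4)])
print('mat',rect(wplane([[205,83],[306,83],[301,229],[207,229]],st,.003)))
w=np.zeros(v.shape,bool);w[95:235,235:285]=((v>120)&(s<60))[95:235,235:285];uv=np.argwhere(w)[:,::-1].astype(float)
print('head px',uv.min(0),uv.max(0),rect(wplane(uv,st,.031)))
print('grip sil at z111',rect(wplane(g,st,.111)),'z35',rect(wplane(g,st,.035)))
t=cv2.imread('pics/top.png');h,s,v=cv2.split(cv2.cvtColor(t,cv2.COLOR_BGR2HSV));m=(h>50)&(h<75)&(s>120)&(v>40);m[:,215:]=0
g2=biggest(m);print(g2.min(0),g2.max(0),rect(toplane('top',g2,.111)))
# triangulate grip top centre: wrist top face centre & top cam & side cam
E
python3 -c "
import cv2;im=cv2.imread('pics/w1.png')[75:240,195:315];cv2.imwrite('pics/w1c.png',cv2.resize(im,None,fx=3.6,fy=3.6,interpolation=2))"
```

```text
green px [251. 162.] [276. 203.] v med rows [101, 79, 80, 111, 164, 165, 165, 163, 163, 161, 159, 158, 154, 94]
mat (array([441.1, 356.2]), array([131.7, 198. ]), 12.07)
head px [246. 101.] [269. 228.] (array([447.2, 352. ]), array([ 25.3, 158.6]), 13.88)
grip sil at z111 (array([450.2, 354.2]), array([23.8, 40.1]), 13.24) z35 (array([457.1, 335.4]), array([30.5, 51.4]), 13.24)
[166. 202.] [180. 212.] (array([449.8, 353.8]), array([25.1, 41.4]), 13.75)
```

View pics/w1c.png

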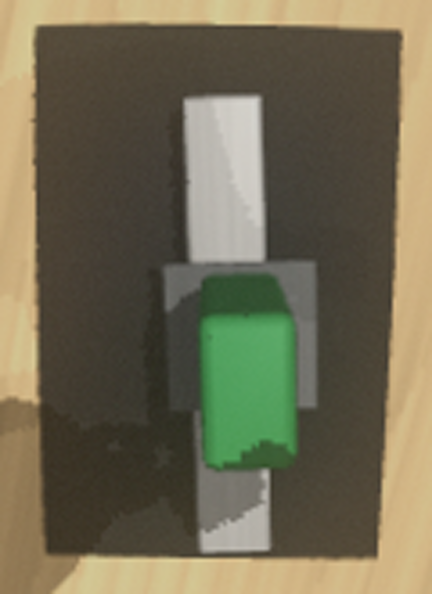

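```bash
python3 -m creep '{"targets":[0,0,1.3,10,-3,-40,85, 0,0,1.3,10,-3,-80,85, 0,0,1.3,10,-3,-120,85, 0,0,1.3,10,-3,-160,85, 0,0,1.3,10,-3,-185,85]}' 40; python3 -m creep '{"targets":[0,0,0,0,0,0,60, 0,0,0,0,0,0,40, 0,0,0,0,0,0,20, 0,0,0,0,0,0,10, 0,0,0,0,0,0,10]}' 40;  python3 -m creep '{"targets":[0,0,0,0,0,0,5, 0,0,0,0,0,0,5, 0,0,0,0,0,0,5, 0,0,0,0,0,0,5, 0,0,0,0,0,0,5]}' 60
```

```text
time: 2.85
tool_pos: [0.4468, 0.3545, 0.0531]
orientation: [-3.138, 0.001, 1.808]
ft_force: [-0.3, -0.5, -0.5]
grip_width: 0.994
grasp_force: 0.0
time: 3.35
tool_pos: [0.4507, 0.3553, 0.0585]
orientation: [3.138, -0.001, 1.806]
ft_force: [-1.1, 0.1, 7.9]
grip_width: 0.295
grasp_force: 43.1
time: 3.85
tool_pos: [0.4507, 0.3553, 0.0585]
orientation: [3.138, -0.001, 1.806]
ft_force: [-2.9, 0.1, 8.9]
grip_width: 0.296
grasp_force: 59.7
```

```bash
python3 -m creep '{"targets":[0,0,0,0,0,5,5, 0,0,0,0,0,25,5, 0,0,0,0,0,60,5, 0,0,0,0,0,90,5, 0,0,0,0,0,90,5]}' 60;  python3 -m creep '{"targets":[0,0,0,5,-35,0,5, 0,0,0,10,-80,0,5, 0,0,0,15,-125,0,5, 0,0,0,20,-170,0,5, 0,0,0,25,-215,0,5]}'; python3 -m creep '{"targets":[0,0,0,5,-45,0,5, 0,0,0,10,-90,0,5, 0,0,0,14,-135,0,5, 0,0,0,18,-180,0,5, 0,0,0,22,-215,0,5]}';python3 -m creep '{"targets":[0,0,0,0,0,0,5, 0,0,0,0,0,0,5, 0,0,0,0,0,0,5]}'
python3 - <<'E'
from h import *
np.set_printoptions(precision=4,suppress=True)
s=ctrl.sense();im=bgr('wrist');cv2.imwrite('pics/w2.png',im);print(s['moment']);np.save('pics/w2.npy',np.r_[s['tool_pos'],s['orientation']])
E
```

```text
time: 4.35
tool_pos: [0.4524, 0.3558, 0.1515]
orientation: [3.133, -0.002, 1.806]
ft_force: [1.1, 0.2, -2.0]
grip_width: 0.298
grasp_force: 59.5
time: 4.85
tool_pos: [0.4735, 0.1376, 0.1453]
orientation: [-3.14, -0.0, 1.806]
ft_force: [1.3, -0.8, -2.6]
grip_width: 0.298
grasp_force: 59.5
time: 5.35
tool_pos: [0.4957, -0.078, 0.1454]
orientation: [-3.141, -0.0, 1.804]
ft_force: [1.1, -0.0, -2.5]
grip_width: 0.299
grasp_force: 59.4
time: 5.65
tool_pos: [0.4957, -0.0746, 0.1455]
orientation: [-3.14, -0.001, 1.806]
ft_force: [-0.7, 0.6, -2.3]
grip_width: 0.296
grasp_force: 59.5
[ 0.023   0.0179 -0.0459]
```

View pics/w2.png

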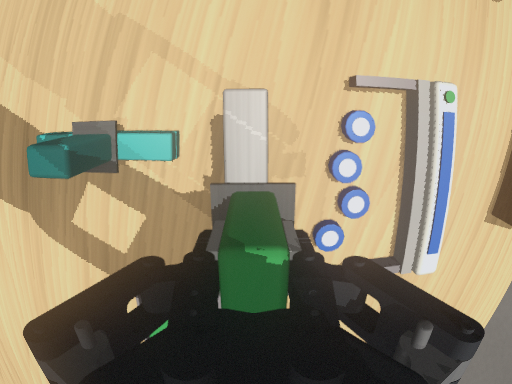

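The wrist view shows the four tablets at (360,127), (346,166), (354,203) and (329,237). The bay is on the right: cheek end at (350,82) and dark steel backstop from about (417,85) to (404,270).

```bash
python3 -c "
import cv2;im=cv2.imread('pics/w2.png')[65:285,300:480];cv2.imwrite('pics/w2c.png',cv2.resize(im,None,fx=2.7,fy=2.7,interpolation=2))"
python3 - <<'E'
from h import *
np.set_printoptions(precision=1,suppress=True)
im=cv2.imread('pics/w2.png');st=np.load('pics/w2.npy');h,s,v=cv2.split(cv2.cvtColor(im,cv2.COLOR_BGR2HSV))
for r in range(95,265,20): print(r,v[r,394:460:2])
m=((h>100)&(h<125)&(s>110)&(v>50)).astype(np.uint8)
n,l,q,c=cv2.connectedComponentsWithStats(m)
for i in range(1,n):
    if q[i,4]>60:
        uv=np.argwhere(l==i)[:,::-1].astype(float); print(q[i],rect(wplane(uv,st,.016 if q[i,4]<1300 and q[i,3]<60 else .038)))
E
```

```text
95 [224 224 224 224 169 172 124 108 108 108 108 108 150 197 196 195 194 195
 132 130 145 200 225 229 220 105 178 185 185 184 189 226 219]
115 [225 224 224 224 171 164 107 106 103 106 104 105 157 195 195 194 195 191
 129 129 154 204 225 230 194 201 205 204 204 204 212 226 223]
135 [224 223 224 219 167 162 106 104 104 103 103 101 186 194 194 194 194 142
 128 127 144 214 226 230 102 204 203 203 203 203 228 222 223]
155 [224 224 224 209 151 129 104 103 104 102 101 145 193 194 193 193 192 123
 125 144 202 224 230 207 197 202 202 201 201 214 224 223 223]
175 [223 224 187 167 162 104 103 101 104 102 103 192 192 191 191 192 126 125
 138 198 223 229 201 184 201 202 201 200 212 225 224 223 223]
195 [224 207 164 158 102 102 103 102 101 105 189 190 189 190 189 130 123 156
 203 223 206 154 201 200 201 200 201 229 224 223 223 223 223]
215 [211 169 157 103 101 100  98 100 122 189 188 188 187 188 126 127 173 215
 226 229 118 201 201 199 200 202 227 224 223 223 222 223 224]
235 [158 119 102 100  97  98  97 185 190 190 190 189 156 123 145 204 225 229
 119 201 200 201 200 199 228 224 219 223 224 224 224 223 224]
255 [ 95  93  94  94  94 149 191 191 190 190 173 121 141 192 225 229 231 231
 231 231 231 231 227 223 223 224 224 224 224 224 224 223 224]
[ 428  112   26  142 1410] (array([683.2, -32.5]), array([ 13.8, 149.8]), 15.6)
[349 116  26  26 174] (array([588. ,  -5.3]), array([28.8, 16. ]), 57.53)
[333 153  28  29 307] (array([580.6, -43.1]), array([27.8, 27.8]), 16.92)
[342 190  27  28 324] (array([601.1, -76.3]), array([28.2, 28.8]), 18.86)
[315 225  29  26 340] (array([ 586. , -117.6]), array([30. , 28.5]), 12.01)
```

View pics/w2c.png

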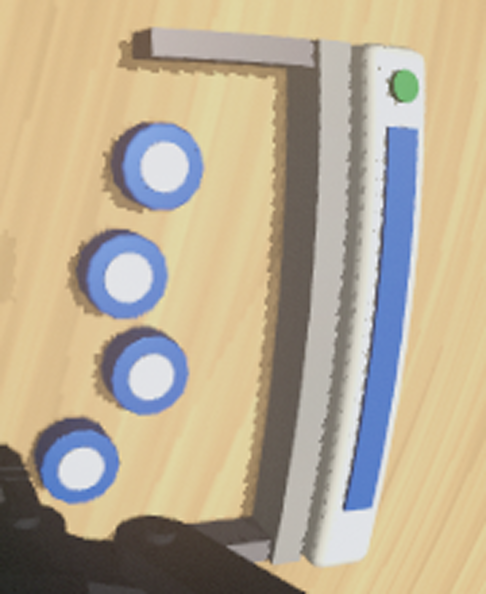

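```bash
python3 - <<'E'
from h import *
np.set_printoptions(precision=2,suppress=True)
im=cv2.imread('pics/w2.png');st=np.load('pics/w2.npy');v=cv2.cvtColor(im,cv2.COLOR_BGR2HSV)[:,:,2].astype(int)
P=[];
for r in range(95,256,4):
    row=v[r]; k=next(c for c in range(396,430) if row[c]<115 and row[c-1]<115 or False)
    t=next(c for c in range(k,440) if row[c]>147); P.append((t-.5,r))
p=wplane(np.array(P,float),st,.026)[:,:2]*1000
for _ in range(2):
    a=np.polyfit(p[:,1],p[:,0],1);res=p[:,0]-np.polyval(a,p[:,1]);p=p[abs(res)<2]
yaw=np.degrees(np.arctan(-a[0]));print('face line n',len(p),'yaw',yaw,'res',res.std())
e=wplane([[417.4,79.8],[400.7,273.1]],st,.026)[:,:2]*1000;print('ends',e,np.linalg.norm(e[0]-e[1]))
c=e.mean(0);c[0]=np.polyval(a,c[1]);print('origin',c)
th=np.radians(yaw);R=np.array([[np.cos(th),np.sin(th)],[-np.sin(th),np.cos(th)]])
for q in([588,-5.3],[580.6,-43.1],[601.1,-76.3],[586,-117.6],[683.2,-32.5]):print(R@(np.array(q)-c))
# head yaw relative to tool: left/right edges rows 95..175
h=wplane([[223,95],[223,180],[267,95],[268,180]],st,st[2]-.0585+.028);print('head',h[:,:2]*1000)
print('TCP in bay',R@(st[:2]*1000-c), 'tool yaw deg',np.degrees(st[5])-90)
for off in (-170,-110,-45): print(off,c+R.T@np.array([off,0]))
E
```

```text
face line n 41 yaw 15.549448726141787 res 0.4132089334595337
ends [[ 625.58   59.85]
 [ 682.21 -139.9 ]] 207.6232518927324
origin [653.92 -40.03]
[-54.19  51.12]
[-71.46  16.69]
[-60.61 -20.79]
[-86.22 -56.53]
[30.23 -0.6 ]
head [[461.8   -7.59]
 [472.73 -56.72]
 [486.35  -1.86]
 [498.95 -50.45]]
TCP in bay [-161.67    9.06] tool yaw deg 13.488012423301015
-170 [490.14 -85.6 ]
-110 [547.94 -69.51]
-45 [610.56 -52.09]
```

```bash
python3 -m creep '{"targets":[0,0,2,4,-8,-30,5, 0,0,2,4,-8,-60,5, 0,0,2,4,-8,-75,5, 0,0,2,4,-8,-83,5, 0,0,2,4,-8,-86,5]}'; python3 -m creep '{"targets":[0,0,0,0,0,0,5, 0,0,0,0,0,0,5, 0,0,0,0,0,0,5]}'
python3 - <<'E'
from h import *
s=ctrl.sense();print(s['moment'],s['tool_pos'])
E
```

```text
time: 6.2
tool_pos: [0.5001, -0.0825, 0.0596]
orientation: [-3.141, -0.001, 1.842]
ft_force: [0.1, 0.1, -2.0]
grip_width: 0.297
grasp_force: 59.3
time: 6.5
tool_pos: [0.5013, -0.0838, 0.0613]
orientation: [3.14, 0.001, 1.841]
ft_force: [-0.9, -0.0, -1.9]
grip_width: 0.294
grasp_force: 59.3
[ 0.01793126 -0.03429907  0.01690541] [ 0.50132034 -0.08383453  0.06132314]
```

```bash
python3 -m creep '{"targets":[0,0,0,14.5,4,0,5, 0,0,0,29,8,0,5, 0,0,0,38.5,10.7,0,5, 0,0,0,48,13.4,0,5, 0,0,0,58,16.1,0,5]}'; python3 -m creep '{"targets":[0,0,0,4.8,1.35,0,5, 0,0,0,9.6,2.7,0,5, 0,0,0,14.5,4,0,5, 0,0,0,19.3,5.4,0,5, 0,0,0,24,6.7,0,5]}';python3 -m creep '{"targets":[0,0,0,3.9,1.1,0,5, 0,0,0,7.7,2.1,0,5, 0,0,0,11.6,3.2,0,5, 0,0,0,15.4,4.3,0,5, 0,0,0,15.4,4.3,0,5]}'
python3 - <<'E'
from h import *
np.set_printoptions(precision=4,suppress=True)
s=ctrl.sense();im=bgr('wrist');cv2.imwrite('pics/w3.png',im);print(s['moment']);np.save('pics/w3.npy',np.r_[s['tool_pos'],s['orientation']])
E
```

```text
time: 7.0
tool_pos: [0.5589, -0.0674, 0.0604]
orientation: [-3.141, -0.0, 1.841]
ft_force: [0.6, -0.6, -1.9]
grip_width: 0.299
grasp_force: 59.6
time: 7.5
tool_pos: [0.5827, -0.0607, 0.0601]
orientation: [-3.141, -0.0, 1.841]
ft_force: [-0.6, -0.6, -2.4]
grip_width: 0.297
grasp_force: 59.5
time: 8.0
tool_pos: [0.5986, -0.0564, 0.0604]
orientation: [3.141, 0.0, 1.841]
ft_force: [-0.0, -0.1, -2.2]
grip_width: 0.3
grasp_force: 59.6
[-0.0009  0.0286  0.0048]
```

View pics/w3.png

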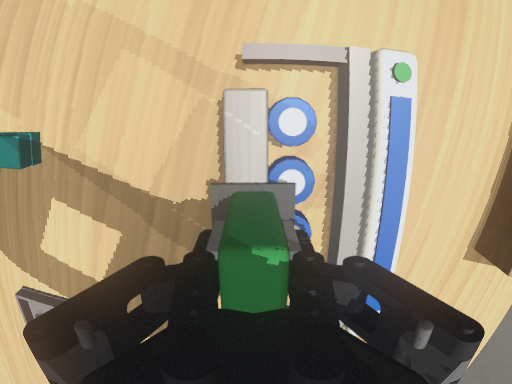

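The tablets now line the head edge and the head is parallel to the backstop, with about 16 mm left. I'll close in slowly.

```bash
python3 -m creep '{"targets":[0,0,0,2.3,0.64,0,5, 0,0,0,4.6,1.28,0,5, 0,0,0,6.9,1.9,0,5, 0,0,0,8.7,2.4,0,5, 0,0,0,9.6,2.7,0,5]}'; python3 -m creep '{"targets":[0,0,0,0.5,0.13,0,5, 0,0,0,1,0.27,0,5, 0,0,0,1.5,0.4,0,5, 0,0,0,1.9,0.54,0,5, 0,0,0,1.9,0.54,0,5]}'; python3 -m creep '{"targets":[0,0,0,0.3,0.08,0,5, 0,0,0,0.6,0.17,0,5, 0,0,0,0.9,0.25,0,5, 0,0,0,0.9,0.25,0,5, 0,0,0,0.9,0.25,0,5]}'
```

```text
time: 8.55
tool_pos: [0.6077, -0.0538, 0.0603]
orientation: [3.142, 0.0, 1.841]
ft_force: [-0.9, -0.0, -3.4]
grip_width: 0.295
grasp_force: 59.5
time: 9.05
tool_pos: [0.6095, -0.0533, 0.0603]
orientation: [3.142, 0.0, 1.841]
ft_force: [-0.5, -0.6, -3.1]
grip_width: 0.295
grasp_force: 59.5
time: 9.55
tool_pos: [0.6104, -0.053, 0.0603]
orientation: [3.141, 0.0, 1.841]
ft_force: [0.6, 0.1, -1.7]
grip_width: 0.299
grasp_force: 59.5
```

```bash
python3 -m creep '{"targets":[0,0,0,0.3,0.08,0,5, 0,0,0,0.6,0.17,0,5, 0,0,0,0.9,0.25,0,5, 0,0,0,0.9,0.25,0,5, 0,0,0,0.9,0.25,0,5]}'; python3 -m creep '{"targets":[0,0,0,0.3,0.08,0,5, 0,0,0,0.6,0.17,0,5, 0,0,0,0.9,0.25,0,5, 0,0,0,0.9,0.25,0,5, 0,0,0,0.9,0.25,0,5]}'
```

```text
time: 10.05
tool_pos: [0.6113, -0.0528, 0.0603]
orientation: [3.141, 0.0, 1.841]
ft_force: [-0.5, 0.3, -2.2]
grip_width: 0.301
grasp_force: 59.5
time: 10.55
tool_pos: [0.6122, -0.0525, 0.0603]
orientation: [3.141, 0.0, 1.841]
ft_force: [-1.0, 0.4, -2.6]
grip_width: 0.298
grasp_force: 59.5
```

```bash
python3 -m creep '{"targets":[0,0,0,0.3,0.08,0,5, 0,0,0,0.6,0.17,0,5, 0,0,0,0.6,0.17,0,5, 0,0,0,0.6,0.17,0,5]}'
```

```text
time: 10.95
tool_pos: [0.6127, -0.0523, 0.0603]
orientation: [3.142, 0.0, 1.841]
ft_force: [-1.3, -0.1, -2.1]
grip_width: 0.297
grasp_force: 59.5
```

```bash
python3 -m creep '{"targets":[0,0,0,0.3,0.08,0,5, 0,0,0,0.6,0.17,0,5, 0,0,0,0.6,0.17,0,5, 0,0,0,0.6,0.17,0,5]}';python3 -c "
from h import *
print(ctrl.sense()['moment'])"
```

```text
time: 11.35
tool_pos: [0.6134, -0.0522, 0.0603]
orientation: [3.141, 0.0, 1.841]
ft_force: [-0.9, -0.4, -2.7]
grip_width: 0.293
grasp_force: 59.5
[0.01215029 0.10246621 0.01274753]
```

```bash
python3 -m creep '{"targets":[0,0,0,0.3,0.08,0,5, 0,0,0,0.6,0.17,0,5, 0,0,0,0.6,0.17,0,5, 0,0,0,0.6,0.17,0,5]}';python3 -c "
from h import *
print(ctrl.sense()['moment'])"
```

```text
time: 11.75
tool_pos: [0.6139, -0.052, 0.0603]
orientation: [3.142, 0.0, 1.841]
ft_force: [-1.0, 0.3, -1.9]
grip_width: 0.292
grasp_force: 59.5
[-0.00763306  0.06077702 -0.03657873]
```

```bash
python3 -m creep '{"targets":[0,0,0,0.3,0.08,0,5, 0,0,0,0.6,0.17,0,5, 0,0,0,0.6,0.17,0,5, 0,0,0,0.6,0.17,0,5]}';python3 -c "
from h import *
print(ctrl.sense()['moment'])"
```

```text
time: 12.15
tool_pos: [0.6146, -0.0518, 0.0603]
orientation: [3.142, 0.0, 1.841]
ft_force: [-0.7, -0.2, -2.1]
grip_width: 0.295
grasp_force: 59.5
[0.03344689 0.0376062  0.01427944]
```

```bash
python3 -m creep '{"targets":[0,0,0,0.3,0.08,0,5, 0,0,0,0.6,0.17,0,5, 0,0,0,0.6,0.17,0,5, 0,0,0,0.6,0.17,0,5]}';python3 -c "
from h import *
print(ctrl.sense()['moment'])"
```

```text
time: 12.55
tool_pos: [0.6152, -0.0517, 0.0603]
orientation: [3.141, 0.0, 1.841]
ft_force: [-0.2, 0.3, -2.2]
grip_width: 0.295
grasp_force: 59.5
[-0.04385153  0.04528048 -0.00063032]
```

```bash
python3 -m creep '{"targets":[0,0,0,0.4,0.11,0,5, 0,0,0,0.8,0.22,0,5, 0,0,0,0.8,0.22,0,5, 0,0,0,0.8,0.22,0,5]}';python3 -c "
from h import *
print(ctrl.sense()['moment'])"
```

```text
time: 12.95
tool_pos: [0.6157, -0.0515, 0.0603]
orientation: [-3.141, -0.0, 1.841]
ft_force: [-2.5, 0.2, -1.1]
grip_width: 0.295
grasp_force: 59.7
[-0.11936361  0.43214321 -0.04615903]
```

```bash
python3 -m creep '{"targets":[0,0,0,0.3,0.08,0,5, 0,0,0,0.6,0.17,0,5, 0,0,0,0.6,0.17,0,5, 0,0,0,0.6,0.17,0,5]}';python3 -c "
from h import *
print(ctrl.sense()['moment'])"
```

```text
time: 13.35
tool_pos: [0.6158, -0.0514, 0.0602]
orientation: [-3.14, -0.0, 1.841]
ft_force: [-5.1, -1.2, 0.8]
grip_width: 0.299
grasp_force: 59.9
[-0.31169945  1.04875378 -0.13671894]
```

```bash
python3 -m creep '{"targets":[0,0,0,0.3,0.08,0,5, 0,0,0,0.5,0.14,0,5, 0,0,0,0.5,0.14,0,5, 0,0,0,0.5,0.14,0,5]}';python3 - <<'E'
from h import *
s=ctrl.sense();print(s['moment']);im=bgr('wrist');cv2.imwrite('pics/w4.png',cv2.resize(im[50:270,210:430],None,fx=2.7,fy=2.7,interpolation=2));cv2.imwrite('pics/w4f.png',im);np.save('pics/w4.npy',np.r_[s['tool_pos'],s['orientation']])
E
```

```text
time: 13.75
tool_pos: [0.6159, -0.0514, 0.0602]
orientation: [-3.139, -0.0, 1.841]
ft_force: [-6.2, -1.6, 2.1]
grip_width: 0.296
grasp_force: 60.1
[-0.46460656  1.39588014 -0.13356508]
```

View pics/w4.png

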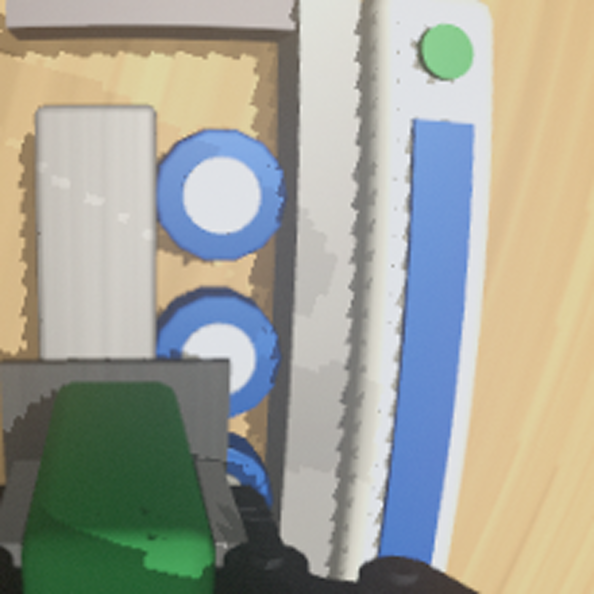

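```bash
python3 - <<'E'
from h import *
np.set_printoptions(precision=2,suppress=True)
st=np.load('pics/w4.npy');f=lambda q:np.array(q,float)/2.7+[210,50]
th=np.radians(15.55);R=np.array([[np.cos(th),np.sin(th)],[-np.sin(th),np.cos(th)]]);o=np.array([653.92,-40.03])
B=lambda q,z:(wplane(f(q),st,z)[:,:2]*1000-o)@R.T
print('face top z26',B([[298.5,100],[298.5,195],[295,280],[293,352],[285,480]],.026))
print('tab right edge z15',B([[284.5,197],[278,352],[271,490]],.015),'left',B([[157,195]],.015))
print('disc centre',B([[222,195],[226,358]],.016))
print('head right top',B([[155,115],[155,350]],.033))
E
```

```text
face top z26 [[  0.26  77.95]
 [  0.61  56.75]
 [  0.45  37.57]
 [  0.77  20.84]
 [  0.85 -11.02]]
tab right edge z15 [[ -0.27  55.65]
 [ -0.49  18.07]
 [ -0.14 -18.51]] left [[-30.34  55.63]]
disc centre [[-15.3   55.85]
 [-13.43  16.82]]
head right top [[-31.66  73.42]
 [-31.4   23.05]]
```

The visible tablets' far edges are within about 1 mm of the backstop face, and the wrist push is about 6.4 N. I'll raise it to about 10 N.

```bash
python3 -m creep '{"targets":[0,0,0,0.3,0.08,0,5, 0,0,0,0.6,0.17,0,5, 0,0,0,0.6,0.17,0,5, 0,0,0,0.6,0.17,0,5, 0,0,0,0.6,0.17,0,5]}'
```

```text
time: 14.3
tool_pos: [0.616, -0.0513, 0.0602]
orientation: [-3.138, -0.001, 1.841]
ft_force: [-8.3, -2.6, 3.0]
grip_width: 0.295
grasp_force: 60.3
```

```bash
python3 -m creep '{"targets":[0,0,0,0.2,0.05,0,5, 0,0,0,0.3,0.08,0,5, 0,0,0,0.3,0.08,0,5, 0,0,0,0.3,0.08,0,5, 0,0,0,0.3,0.08,0,5]}'; python3 -m creep '{"targets":[0,0,0,0,0,0,5, 0,0,0,0,0,0,5, 0,0,0,0,0,0,5, 0,0,0,0,0,0,5, 0,0,0,0,0,0,5]}'; python3 -m creep '{"targets":[0,0,0,0,0,0,5, 0,0,0,0,0,0,5, 0,0,0,0,0,0,5, 0,0,0,0,0,0,5, 0,0,0,0,0,0,5]}'
```

```text
time: 14.8
tool_pos: [0.6161, -0.0513, 0.0602]
orientation: [-3.137, -0.001, 1.841]
ft_force: [-8.6, -2.4, 4.9]
grip_width: 0.298
grasp_force: 60.4
time: 15.3
tool_pos: [0.6161, -0.0513, 0.0602]
orientation: [-3.137, -0.001, 1.841]
ft_force: [-9.4, -2.8, 4.2]
grip_width: 0.292
grasp_force: 60.4
time: 15.8
tool_pos: [0.6161, -0.0513, 0.0602]
orientation: [-3.137, -0.001, 1.841]
ft_force: [-9.4, -2.0, 4.8]
grip_width: 0.298
grasp_force: 60.4
```

```bash
python3 -m creep '{"targets":[0,0,0,-1,-0.27,0,5, 0,0,0,-3,-0.8,0,5, 0,0,0,-6,-1.6,0,5, 0,0,0,-12,-3.3,0,5, 0,0,0,-24,-6.7,0,5]}'; python3 -m creep '{"targets":[0,0,0,-25,-7,0,5, 0,0,0,-50,-14,0,5, 0,0,0,-72,-20,0,5, 0,0,0,-72,-20,20,5, 0,0,0,-72,-20,55,5]}'; python3 -m creep '{"targets":[0,0,-1,0,0,20,5, 0,0,-2,0,0,34,5, 0,0,-3.5,0,0,34,5, 0,0,-3.5,0,0,34,5]}'
python3 - <<'E'
from h import *
np.set_printoptions(precision=4,suppress=True)
s=ctrl.sense();print(s['tool_pos'],s['orientation'],s['moment']);im=bgr('wrist');t=bgr('top')
st=np.r_[s['tool_pos'],s['orientation']];np.save('pics/w5.npy',st)
cv2.imwrite('pics/w5.png',np.hstack([im[::1,:400],t[60:444,240:400][:384,:].copy() if False else cv2.copyMakeBorder(cv2.resize(t[100:220,240:373],None,fx=3,fy=3,interpolation=2)[:384],0,24,0,0,cv2.BORDER_CONSTANT)]))
E
```

```text
time: 16.3
tool_pos: [0.5944, -0.0576, 0.0605]
orientation: [3.14, 0.001, 1.841]
ft_force: [-0.1, 0.3, -3.0]
grip_width: 0.298
grasp_force: 59.7
time: 16.8
tool_pos: [0.519, -0.077, 0.1134]
orientation: [-3.137, -0.004, 1.84]
ft_force: [0.8, 0.0, -2.5]
grip_width: 0.293
grasp_force: 59.9
time: 17.2
tool_pos: [0.5215, -0.0774, 0.1486]
orientation: [-3.141, -0.0, 1.779]
ft_force: [-1.3, 1.1, -2.9]
grip_width: 0.297
grasp_force: 60.2
[ 0.5215 -0.0774  0.1486] [-3.1412 -0.0004  1.7787] [-0.0197  0.0736  0.0141]
```

View pics/w5.png

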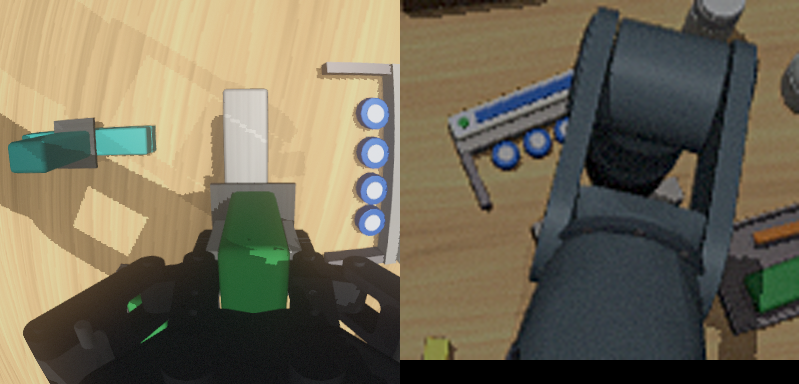

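All four tablets are in a row on the backstop at about (375,113), (375,154), (372,190) and (371,222). I'll check the numbers and carry the squeegee back.

```bash
python3 - <<'E'
from h import *
np.set_printoptions(precision=1,suppress=True)
st=np.load('pics/w5.npy');im=bgr('wrist');h,s,v=cv2.split(cv2.cvtColor(im,cv2.COLOR_BGR2HSV))
th=np.radians(15.55);R=np.array([[np.cos(th),np.sin(th)],[-np.sin(th),np.cos(th)]]);o=np.array([653.92,-40.03])
m=((h>100)&(h<125)&(s>110)&(v>50)).astype(np.uint8)
n,l,q,c=cv2.connectedComponentsWithStats(m)
for i in range(1,n):
    if q[i,4]>60:
        uv=np.argwhere(l==i)[:,::-1].astype(float);hu=cv2.convexHull(uv.astype(np.float32))[:,0].astype(float)
        p=(wplane(hu,st,.015)[:,:2]*1000-o)@R.T;print(c[i],cv2.minEnclosingCircle(p.astype(np.float32)),p.max(0)[0])
E
python3 -m creep '{"targets":[0,0,0,-8,42,5,5, 0,0,0,-16,85,5,5, 0,0,0,-24,130,5,5, 0,0,0,-32,175,5,5, 0,0,0,-40,215,5,5]}'; python3 -m creep '{"targets":[0,0,0,-8,45,0,5, 0,0,0,-16,90,0,5, 0,0,0,-24,135,0,5, 0,0,0,-32,180,0,5, 0,0,0,-39,216,0,5]}';python3 -m creep '{"targets":[0,0,0,0,0,0,5, 0,0,0,0,0,0,5]}'
```

```text
[424.4 168.8] ((48.808372497558594, -7.795722961425781), 81.87708282470703) 54.25205551123727
[378.  115.6] ((-14.243133544921875, 55.15630340576172), 15.258096694946289) 0.0505454264648072
[375.6 153.4] ((-14.28145694732666, 15.681537628173828), 15.33824634552002) 0.25688089645114426
[374.3 190.2] ((-14.199463844299316, -22.645450592041016), 15.356761932373047) -0.08288346008802325
[372.2 222.3] ((-14.317449569702148, -58.17872619628906), 15.390678405761719) 0.22482587244871619
time: 17.85
tool_pos: [0.4806, 0.1393, 0.1532]
orientation: [-3.14, -0.001, 1.78]
ft_force: [1.3, -0.1, -2.6]
grip_width: 0.295
grasp_force: 60.0
time: 18.35
tool_pos: [0.4415, 0.3556, 0.153]
orientation: [-3.14, 0.0, 1.781]
ft_force: [-0.1, 0.4, -1.8]
grip_width: 0.296
grasp_force: 60.1
time: 18.55
tool_pos: [0.4418, 0.3538, 0.1529]
orientation: [-3.139, 0.001, 1.782]
ft_force: [-0.3, -0.6, -2.2]
grip_width: 0.296
grasp_force: 60.1
```

```bash
python3 -m creep '{"targets":[0,0,0,0,2,-30,5, 0,0,0,0,2,-60,5, 0,0,0,0,2,-80,5, 0,0,0,0,2,-88,5, 0,0,0,0,2,-90,5]}'; python3 -m creep '{"targets":[0,0,0,0,0,-1,5, 0,0,0,0,0,-2,5, 0,0,0,0,0,-3,5, 0,0,0,0,0,-3,5]}';python3 -m creep '{"targets":[0,0,0,0,0,-0.5,5, 0,0,0,0,0,-1,5, 0,0,0,0,0,-1,5]}'
```

```text
time: 19.05
tool_pos: [0.4425, 0.354, 0.0631]
orientation: [-3.139, 0.001, 1.778]
ft_force: [0.5, 0.3, -2.0]
grip_width: 0.299
grasp_force: 60.0
time: 19.45
tool_pos: [0.4433, 0.3556, 0.062]
orientation: [3.14, -0.0, 1.78]
ft_force: [-0.2, -0.4, -2.0]
grip_width: 0.298
grasp_force: 60.0
time: 19.75
tool_pos: [0.4428, 0.3554, 0.0603]
orientation: [-3.142, 0.0, 1.78]
ft_force: [-0.1, 0.5, -2.0]
grip_width: 0.299
grasp_force: 60.0
```

```bash
python3 -m creep '{"targets":[0,0,0,0,0,-0.5,5, 0,0,0,0,0,-1,5, 0,0,0,0,0,-1,5, 0,0,0,0,0,-1,5]}';python3 -m creep '{"targets":[0,0,0,0,0,-0.5,5, 0,0,0,0,0,-1,5, 0,0,0,0,0,-1,5, 0,0,0,0,0,-1,5]}'
```

```text
time: 20.15
tool_pos: [0.4429, 0.3554, 0.0592]
orientation: [-3.141, 0.0, 1.78]
ft_force: [-0.4, 1.3, -2.3]
grip_width: 0.299
grasp_force: 60.0
time: 20.55
tool_pos: [0.443, 0.3554, 0.0586]
orientation: [3.141, -0.0, 1.78]
ft_force: [-0.9, -1.1, 1.6]
grip_width: 0.301
grasp_force: 60.6
```

```bash
python3 -m creep '{"targets":[0,0,0,0,0,0,35, 0,0,0,0,0,0,50, 0,0,0,0,0,0,70, 0,0,0,0,0,0,85, 0,0,0,0,0,0,85]}';python3 -m creep '{"targets":[0,0,0,0,0,0,85, 0,0,0,0,0,0,85, 0,0,0,0,0,0,85, 0,0,0,0,0,10,85, 0,0,0,0,0,30,85]}';python3 -m creep '{"targets":[0,0,0,0,0,40,85, 0,0,0,0,0,80,85, 0,0,0,0,0,120,85, 0,0,0,0,0,150,85, 0,0,0,0,0,155,85]}';python3 -m creep '{"targets":[0,0,0,0,0,0,85, 0,0,0,0,0,0,85]}'
python3 - <<'E'
from h import *
np.set_printoptions(precision=1,suppress=True)
s=ctrl.sense();im=bgr('wrist');t=bgr('top');st=np.r_[s['tool_pos'],s['orientation']]
h,sa,v=cv2.split(cv2.cvtColor(im,cv2.COLOR_BGR2HSV))
g=biggest((h>50)&(h<75)&(sa>120)&(v>40));print(rect(wplane(g,st,.111)))
cv2.imwrite('pics/end.png',np.hstack([im[60:260,100:400],cv2.resize(t[110:210,240:390],None,fx=2,fy=2,interpolation=2)]))
E
```

```text
time: 21.05
tool_pos: [0.443, 0.3554, 0.0583]
orientation: [3.141, -0.0, 1.78]
ft_force: [0.1, -0.3, -0.9]
grip_width: 0.994
grasp_force: 0.0
time: 21.55
tool_pos: [0.4417, 0.3547, 0.0875]
orientation: [-3.138, 0.001, 1.78]
ft_force: [-0.3, 0.7, 0.5]
grip_width: 0.995
grasp_force: 0.0
time: 22.05
tool_pos: [0.4451, 0.3566, 0.2493]
orientation: [3.133, -0.002, 1.78]
ft_force: [0.0, -0.5, -1.2]
grip_width: 0.996
grasp_force: 0.0
time: 22.25
tool_pos: [0.4422, 0.355, 0.2421]
orientation: [-3.14, 0.0, 1.78]
ft_force: [-0.7, 0.3, -0.1]
grip_width: 0.998
grasp_force: 0.0
(array([442.7, 353.6]), array([23.4, 42.1]), 12.53)
```

View pics/end.png

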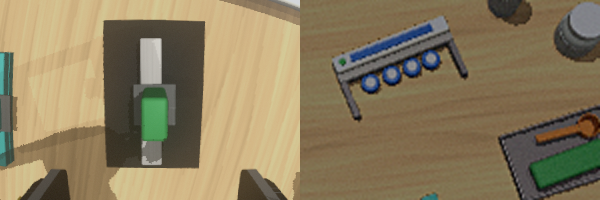

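The squeegee stands upright, centred on the mat, and the four tablets lie flush in the bay.

```bash
python3 -c "
from plant import ctrl
print(ctrl.sign_off())"
```

```text
the job is handed in; nothing more can be done
None
```

The job is handed in: the wrist camera showed all four tablets flush on the backstop after a push of about 9.5 N at the wrist for over a second, and the squeegee stands released about 3 mm from the middle of its mat; the hand-in returned no verdict.

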